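Sort the full seed tins from the empty ones at the bread stall

TASK

The four seed tins in the shallow wooden tray look alike, but some are full and some empty: feel their weight by lifting them. Stand the full ones on the floor of the teal seed box and leave the empty ones standing in the wooden tray, keeping every tin upright, and leave the seed box with its lid fully shut. Leave the bread and the other things on the table where they are.

Things in the scene. Friction and masses are not known exactly. Their poses are not given: they have to be found in the camera images.
- tin_a: one of four outwardly identical round aluminium tins with a slip lid of brass colour (the lid is stuck on and stays on) and a white and teal band: 60 mm diameter (lid 61), 75 mm tall. Origin at the centre of its underside, z up along its axis. Some tins are full (about 0.5 to 0.65 kg in all), the others empty (about 0.12 kg); only the weight tells which
- tin_b: one of four outwardly identical round aluminium tins with a slip lid of brass colour (the lid is stuck on and stays on) and a white and teal band: 60 mm diameter (lid 61), 75 mm tall. Origin at the centre of its underside, z up along its axis. Some tins are full (about 0.5 to 0.65 kg in all), the others empty (about 0.12 kg); only the weight tells which
- tin_c: one of four outwardly identical round aluminium tins with a slip lid of brass colour (the lid is stuck on and stays on) and a white and teal band: 60 mm diameter (lid 61), 75 mm tall. Origin at the centre of its underside, z up along its axis. Some tins are full (about 0.5 to 0.65 kg in all), the others empty (about 0.12 kg); only the weight tells which
- tin_d: one of four outwardly identical round aluminium tins with a slip lid of brass colour (the lid is stuck on and stays on) and a white and teal band: 60 mm diameter (lid 61), 75 mm tall. Origin at the centre of its underside, z up along its axis. Some tins are full (about 0.5 to 0.65 kg in all), the others empty (about 0.12 kg); only the weight tells which
- seed_box: teal open-topped wooden seed box, fixed to the table: outside 150 mm (its x) by 280 mm (its y), 88 mm tall, walls and floor 6 mm thick, so tins stand inside below its rim. Origin at the centre of its underside; its x points towards the hinged side, its y along the hinge, z up. Two tins fit side by side, e.g. at y = -62 mm and +62 mm, x = -5 mm
- seed_lid (a joint): angle of the seed box's lid in rad: 0 shut flat on the rim, about 1.55 to 1.85 (standing upright or leaning back) at the start, at most 1.9. The stiff hinge holds the lid wherever it is left; pushing it shut at 110 mm from the hinge takes about 2 N when upright and falls to about 1 N near the rim
- seed_lid_hinge (a point): middle of the lid's hinge line, on the top of the hinged wall of the seed box (box frame: x = 75 mm, y = 0, z = 88.5 mm). The lid is a teal board 150 mm (away from the hinge) by 280 mm, 8 mm thick
- seed_lid_handle (a point): brass knob of the lid: point 35 mm out from the lid's outer face, 120 mm from the hinge line, midway along it; the knob is about 43 mm tall and 28 mm wide
- wood_tray: shallow wooden bread tray in which the four tins stand at the start, fixed to the table: outside 300 mm (its x) by 320 mm (its y), 30 mm tall, walls and floor 10 mm thick. Origin at the centre of its underside, z up. Its x points away from the robot. The tins start near its four corners, about 85 mm (x) and 75 mm (y) from its centre; a pastry brush lies along y in its middle
- brush: pastry brush, 160 mm long, 42 mm wide and about 20 mm thick, lying in the wooden tray among the tins; not to be disturbed. Origin at its underside, under the middle
- roll: dark bread roll, 100 x 44 x 44 mm, lying to the right of the wooden tray; not to be disturbed. Origin at its underside, under the middle
- loaf: bread loaf, 200 x 70 x 70 mm, lying beyond the wooden tray; not to be disturbed. Origin at its underside, under the middle
- mug: blue mug, 76 mm diameter, 85 mm tall, to the right of the wooden tray; not to be disturbed. Origin at its underside, under the middle
- honey: amber honey jar, 60 mm diameter, 110 mm tall, beyond the wooden tray; not to be disturbed. Origin at its underside, under the middle
- scraper: dough scraper, steel blade and wooden back, 71 x 120 x 12 mm, lying flat to the right of the wooden tray; not to be disturbed. Origin at its underside, under the middle

How it is judged:
At the end, for the whole second after the job is handed in: Every full tin stands on the floor of the seed box and every empty tin on the floor of the wooden tray (judged by its weight on that floor, more or less than 2.8 N), within 0.12 rad of upright and at rest; the lid of the seed box is shut (under 0.06 rad) (((x of tin_a in the frame of seed_box between -0.07 and 0.07 m and y of tin_a in the frame of seed_box between -0.135 and 0.135 m and z of tin_a in the frame of seed_box between 0 and 0.016 m and contact force between tin_a and seed_box above 2.8 N) or (x of tin_a in the frame of wood_tray between -0.14 and 0.14 m and y of tin_a in the frame of wood_tray between -0.15 and 0.15 m and z of tin_a in the frame of wood_tray between 0 and 0.02 m and contact force between tin_a and wood_tray between 0.4 and 2.8 N)) and ((x of tin_b in the frame of seed_box between -0.07 and 0.07 m and y of tin_b in the frame of seed_box between -0.135 and 0.135 m and z of tin_b in the frame of seed_box between 0 and 0.016 m and contact force between tin_b and seed_box above 2.8 N) or (x of tin_b in the frame of wood_tray between -0.14 and 0.14 m and y of tin_b in the frame of wood_tray between -0.15 and 0.15 m and z of tin_b in the frame of wood_tray between 0 and 0.02 m and contact force between tin_b and wood_tray between 0.4 and 2.8 N)) and ((x of tin_c in the frame of seed_box between -0.07 and 0.07 m and y of tin_c in the frame of seed_box between -0.135 and 0.135 m and z of tin_c in the frame of seed_box between 0 and 0.016 m and contact force between tin_c and seed_box above 2.8 N) or (x of tin_c in the frame of wood_tray between -0.14 and 0.14 m and y of tin_c in the frame of wood_tray between -0.15 and 0.15 m and z of tin_c in the frame of wood_tray between 0 and 0.02 m and contact force between tin_c and wood_tray between 0.4 and 2.8 N)) and ((x of tin_d in the frame of seed_box between -0.07 and 0.07 m and y of tin_d in the frame of seed_box between -0.135 and 0.135 m and z of tin_d in the frame of seed_box between 0 and 0.016 m and contact force between tin_d and seed_box above 2.8 N) or (x of tin_d in the frame of wood_tray between -0.14 and 0.14 m and y of tin_d in the frame of wood_tray between -0.15 and 0.15 m and z of tin_d in the frame of wood_tray between 0 and 0.02 m and contact force between tin_d and wood_tray between 0.4 and 2.8 N)) and angle between each of tin_a, tin_b, tin_c, tin_d's own z axis and vertical below 0.12 rad and linear speed of each of tin_a, tin_b, tin_c, tin_d below 0.02 m/s and value of joint seed_lid below 0.06 rad); the robot touches nothing.
It fails at once if a tin is tipped by more than 0.7 rad (angle between any of tin_a, tin_b, tin_c, tin_d's own z axis and vertical above 0.7 rad).
It fails at once if a bystander (brush, roll, loaf, mug, honey jar, scraper) is moved by more than 40 mm (distance of any of brush, roll, loaf, mug, honey, scraper from where it was at the start of the episode above 0.04 m).
It also fails if it takes over 72 s, if anything falls off the work surface, if the arm or the gripper's body presses on something with over 40 N, if the wrist force passes 120 N, or if a joint passes its speed limit or range.

ROBOT

A 6-joint arm with a two-finger parallel gripper is mounted at the origin on the work surface. World frame = base frame: x ahead of the robot, y to its left, z up, the work surface at z = 0. Lengths are in m, angles in rad, forces in N, time in s.
With the tool pointing down it reaches from about 0.375 to 0.975 m from the base axis. Payload 3.8 kg.
Tool frame: the origin (TCP) lies midway between the tips of the shut fingers; the grasp point (between the pads) lies 19 mm behind it; z points along the fingers, y is the line along which they close (so a half turn about z gives the same grasp; the last joint's range is limited). The gripper opens to 85 mm and grips with 20 to 120 N. Pads are 22 mm wide; open, the fingers measure 114 mm over their backs; the gripper's body (76 mm by 85 mm) begins 54 mm behind the grasp point. The pads swing forward as they close: fully open they stand 13 mm farther back than shut.
Start: joints at [-1.17, 0.264, 1.604, -0, 1.274, -0.037], TCP at [0.286, -0.611, 0.231] pointing down, gripper open.
Joint ranges: [-2.63, 2.63], [-0.94, 2.18], [0.31, 2.57], [-1.31, 4.45], [0, 2.66], [-2.55, 2.55]. Speed limits (rad/s): [2.57, 2.57, 3.14, 3.14, 3.14, 3.14].

INTERFACE

Orientations are given as a rotation vector (axis times angle).
In Python, from workcell import read_state, vision, ticket gives the robot as it stands. The module is installed in compiled form; this text tells all that it offers.
- The arm moves only by the tool jog_arm, never from a script. Its arguments are lists of equal length, an entry for each row: "turn": the turn, a rotation vector about the tool's x, y, z in rad, a list of three; "delta_pos": the shift along the tool's x, y, z in m, a list of three; "gripper": the finger opening in m, from 0 to 0.0854. In form: {"turn": [[rx, ry, rz], ...], "delta_pos": [[dx, dy, dz], ...], "gripper": [gripper, ...]}. A call has 1 to 20 rows; each row shifts and turns the commanded pose from where the row before left it, along the tool's axes as they then stand; what a row does not reach is not made up. A row lasts 1/12 s, in which the tool goes at most 41.7 mm and 7.16 degrees, less where a joint would pass 70% of its speed; a pose out of reach is approached as far as the arm can. A call with a gripper value outside its range is refused whole. The fingers move at their own pace and stop on an object; "grip_force" is the grip in N (left out, the last holds). Time passes only in rows, so rows that do not move let the fingers close. It gives the time, the measured TCP pose, the force, the opening and the grip force at its end, in the units of the state.
- read_state(): the state, without advancing time (a new reading comes with each control period).
- vision.read_camera(name): name is "scene" or "top" or "wrist"; returns the picture (420x560x3 uint8, red, green, blue); there is no depth.
- vision.calibration(name): a dict with "vfov" (degrees; the focal length in pixels is half the picture's height over the tangent of half this angle, whatever the lens; pixels are square), "cx", "cy" (the principal point, pixels), "dist" ([k1, k2, p1, p2, k3] as OpenCV has them; the pictures are not rectified), "R" (3x3) and "t" (3): a world point X has camera coordinates R X + t; the wrist camera has in their place "mount" (4x4, takes a point from camera to tool coordinates, whose origin is the TCP and whose axes are the flange's). Camera axes: x right, y down, z forward; pixel columns grow to the right and rows downward; lengths in m; the calibration is good to about 2 mm. A picture is of the moment at which its call begins: read the wrist's pose just before it. calibration takes no time and is no camera call.
- ticket.finish_job(): hands the job in; it is judged then, once.
The state is a dict: "time": time; "q": joint angles; "joint_vel": joint speeds; "joint_torque": joint torques, N m; "tool_pos": TCP position; "tcp_rot": TCP orientation; "wrist_force": force on the tool from outside, world axes, zero at the start; "torque": the same for the moment, N m; "width": opening from 0.0 (shut) to 1.0 (fully open); "grip_force": force on a finger pad.
Only numpy, scipy, OpenCV 4.12 (cv2) and the standard library are available. Lean on these libraries where they do the work, as an engineer would, in place of code of your own. Each camera call takes 0.05 s, during which the arm holds its last target. There are 200 camera calls.

## Working session

There is one attempt and no reset: what is moved stays moved. The work goes in short steps, Python scripts to look and compute and a tool call to move; the robot and the scene stay as the last step left them, time stands still between calls to the robot, and variables do not carry over. Pictures are saved under pics/ and viewed, at most 10 in all, crops included, and the job is handed in when it is done.

Besides the shell and the picture viewer there is one more tool, called after "Request:" by a JSON object that holds its "fn" and its "kwargs". jog_arm: Moves the arm, as the interface text tells. Its arguments: {"type":"object","properties":{"turn":{"type":"array","items":{"type":"array","items":{"type":"number"}}},"delta_pos":{"type":"array","items":{"type":"array","items":{"type":"number"}}},"gripper":{"type":"array","items":{"type":"number"}},"grip_force":{"type":"number"}},"required":["turn","delta_pos","gripper"]}

```bash
mkdir -p pics; cat > h.py <<'E'
import numpy as np, cv2
from workcell import read_state, vision, ticket
from scipy.spatial.transform import Rotation as Rn
def K(c):
    f=210/np.tan(np.radians(c['vfov'])/2); return np.array([[f,0,c['cx']],[0,f,c['cy']],[0,0,1]])
def cast(c,uv,z):
    uv=np.array(uv,float).reshape(-1,1,2)
    n=cv2.undistortPoints(uv,K(c),np.array(c['dist'])).reshape(-1,2)
    R=np.array(c['R']);t=np.array(c['t']);o=-R.T@t
    d=np.c_[n,np.ones(len(n))]@R
    return o+d*((z-o[2])/d[:,2])[:,None]
def proj(c,X):
    R=np.array(c['R']);t=np.array(c['t'])
    return cv2.projectPoints(np.array(X,float).reshape(-1,1,3),cv2.Rodrigues(R)[0],t,K(c),np.array(c['dist']))[0].reshape(-1,2)
def wcal():
    s=read_state();c=vision.calibration('wrist');M=np.eye(4);M[:3,:3]=Rn.from_rotvec(s['tcp_rot']).as_matrix();M[:3,3]=s['tool_pos']
    T=np.linalg.inv(M@np.array(c['mount']));c['R']=T[:3,:3];c['t']=T[:3,3];return c
E
python3 - <<'E'
from h import *
print(read_state())
for n in('scene','top'):
    im=vision.read_camera(n);cv2.imwrite(f'pics/{n}0.png',im[...,::-1]);c=vision.calibration(n);print(n,c['vfov'],-np.array(c['R']).T@c['t'],np.array(c['R'])[2])
E
```

```text
{'time': 0.0, 'q': array([-1.16988402e+00,  2.64734618e-01,  1.60538743e+00,  2.20757174e-05,
        1.27367148e+00, -3.68820739e-02]), 'joint_vel': array([-0.00078056, -0.0006755 ,  0.00144693, -0.00211291,  0.0014262 ,
       -0.00201596]), 'joint_torque': array([ 9.24665692e-04, -5.15108299e+01, -3.67315507e+01,  2.88726305e-04,
        1.28388868e-02,  1.63816651e-05]), 'tool_pos': array([ 0.28589338, -0.61066252,  0.22996724]), 'tcp_rot': array([-3.06451203e+00, -6.81726282e-01,  5.92773217e-04]), 'wrist_force': array([-1.33796758, -0.03438245, -0.01182533]), 'torque': array([-0.01774356, -0.00010131, -0.03975119]), 'grip_force': 0.0, 'width': 1.0026065886466244}
scene 46.59330406253581 [1.3165169  0.34602616 0.98367347] [-0.60559377 -0.2959526  -0.73869361]
top 54.881042585431736 [ 0.3709108  -0.021243    1.11505163] [ 0.20667148  0.01487511 -0.97829731]
```

View pics/top0.png

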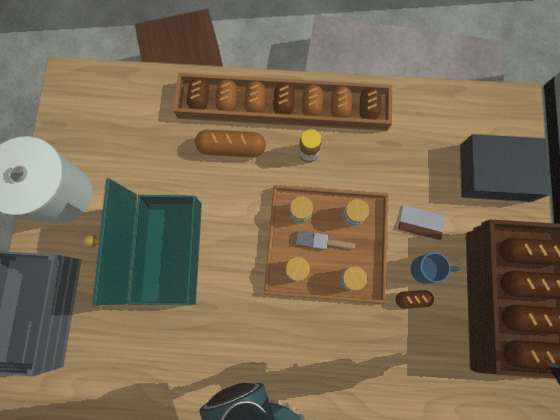

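View pics/scene0.png

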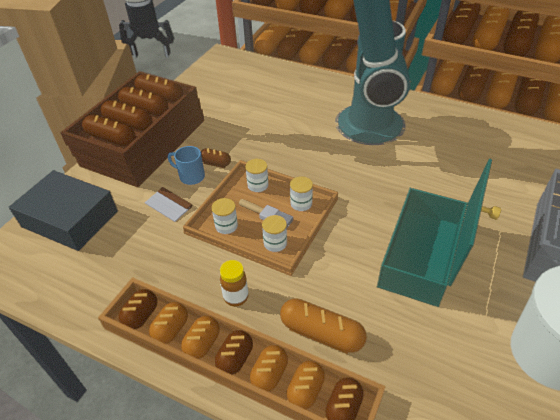

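The top view shows tin lids near (302,209), (357,212), (298,269) and (355,278). The brush is at (325,241). The box rim's free corners are at (201,198) and (196,304), with its hinge on the left (+y) and the lid leaning back. The scene view agrees.

```bash
python3 - <<'E'
from h import *
c=vision.calibration('top');im=cv2.imread('pics/top0.png')
hsv=cv2.cvtColor(im,cv2.COLOR_BGR2HSV)
for u,v in[(302,209),(357,212),(298,269),(355,278)]:
    print(hsv[v,u],end=' ')
print(hsv[285,340])
m=cv2.inRange(hsv,(19,70,120),(32,255,255))
n,l,st,ce=cv2.connectedComponentsWithStats(m)
for i in range(1,n):
    if st[i,4]>150: print(st[i],ce[i],cast(c,ce[i],.085)[0])
print('tray',cast(c,[(275,188),(387,194),(383,301),(266,296)],.03))
print('box',cast(c,[(201,198),(196,304)],.088))
print('boxL',cast(c,[(137,196),(97,304)],.088))
m=cv2.inRange(hsv,(80,80,20),(95,255,255));k,_=cv2.findContours(m,0,2)
for q in k:
    if cv2.contourArea(q)>3000: print(cv2.approxPolyDP(q,4,True)[:,0].tolist())
big=cv2.resize(im[160:330,70:220],None,fx=4.0,fy=3.5)
big=cv2.resize(im[170:320,70:220],(600,600),interpolation=cv2.INTER_CUBIC);cv2.imwrite('pics/boxcrop.png',big)
E
```

```text
[ 20 141 181] [ 20 142 183] [ 20 142 185] [ 20 147 185] [ 15 126 107]
[299 128  23  20 333] [310.6966967  137.80780781] [ 0.79879884 -0.06362104  0.085     ]
[290 196  23  23 407] [301.23341523 207.15724816] [ 0.60497642 -0.04860769  0.085     ]
[346 199  23  23 408] [357.11519608 210.09803922] [ 0.60630918 -0.19430766  0.085     ]
[286 257  24  24 446] [297.28475336 268.52017937] [ 0.44555108 -0.04735766  0.085     ]
[343 266  24  25 448] [354.48660714 277.95089286] [ 0.43117138 -0.19227411  0.085     ]
tray [[ 0.66734349  0.02564339  0.03      ]
 [ 0.66967906 -0.28480158  0.03      ]
 [ 0.37951397 -0.27747635  0.03      ]
 [ 0.37279228  0.02919021  0.03      ]]
box [[0.61227887 0.21447299 0.088     ]
 [0.34240765 0.19809171 0.088     ]]
boxL [[0.60707458 0.38220873 0.088     ]
 [0.3270703  0.44256513 0.088     ]]
[[107, 179], [93, 304], [125, 303], [132, 246], [129, 303], [193, 303], [199, 202], [194, 196], [139, 195], [132, 246], [135, 194]]
```

View pics/boxcrop.png

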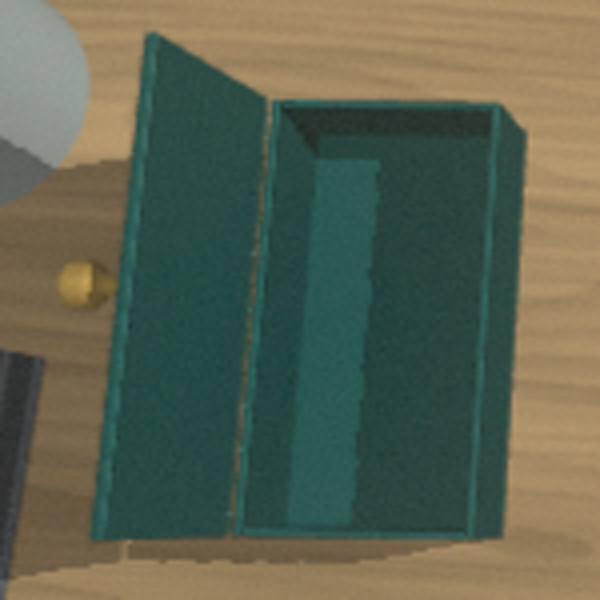

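```bash
python3 - <<'E'
from h import *
c=vision.calibration('top')
P=cast(c,[(138.5,195.5),(194.75,196.5),(187.5,304.5),(129,303.75)],.088);print('FL FR NR NL\n',P.round(4))
for a,b in((0,1),(1,2),(2,3),(3,0)):print(np.linalg.norm(P[a]-P[b]).round(4))
print('ctr',P.mean(0))
d1=P[1]-P[2];d2=P[0]-P[3];print(np.arctan2(d1[1],d1[0]),np.arctan2(d2[1],d2[0]))
print('lidtop',cast(c,[(93.75,304.5),(108,178.75)],.236))
print('knob',cast(c,[(89,240.5)],.20))
E
```

```text
FL FR NR NL
 [[0.6087 0.3785 0.088 ]
 [0.6153 0.2312 0.088 ]
 [0.3399 0.219  0.088 ]
 [0.3326 0.3637 0.088 ]]
0.1474
0.2757
0.1449
0.2765
ctr [0.47410653 0.29808705 0.088     ]
0.044521074406867936 0.05355240927809776
lidtop [[0.33193566 0.38242377 0.236     ]
 [0.60883871 0.39500696 0.236     ]]
knob [[0.47061355 0.43271022 0.2       ]]
```

Request:
{"fn": "jog_arm", "kwargs": {"turn": [[0,0,-0.12],[0,0,-0.12],[0,0,-0.12],[0,0,-0.12],[0,0,-0.12],[0,0,-0.12],[0,0,-0.12],[0,0,-0.12],[0,0,-0.12],[0,0,-0.05],[0,0,0]], "delta_pos": [[0,-0.025,0],[0,-0.025,0],[0,-0.025,0],[0,-0.02,0],[0,0,0],[0,0,0],[0,0,0],[0,0,0],[0,0,0],[0,0,0],[0,0,0]], "gripper": [0.085,0.085,0.085,0.085,0.085,0.085,0.085,0.085,0.085,0.085,0.085], "grip_force": 50}}

```text
time: 1.02
tool_pos: [0.2322, -0.5336, 0.2307]
tcp_rot: [-2.223, -2.219, -0.001]
wrist_force: [-0.2, -0.2, 0.7]
width: 0.993
grip_force: 0.0
```

Request:
{"fn": "jog_arm", "kwargs": {"turn": [[0,0,0],[0,0,0],[0,0,0],[0,0,0],[0,0,0],[0,0,0],[0,0,0],[0,0,0],[0,0,0],[0,0,0],[0,0,0],[0,0,0],[0,0,0]], "delta_pos": [[0.028,0.0166,0],[0.0285,0.0166,0],[0.0285,0.0166,0],[0.0285,0.0166,0],[0.0285,0.0166,0],[0.0285,0.0166,0],[0.0285,0.0166,0],[0.0285,0.0166,0],[0.0285,0.0166,0],[0.0285,0.0166,0],[0.0285,0.0166,0],[0.0285,0.0166,0],[0,0,0]], "gripper": [0.085,0.085,0.085,0.085,0.085,0.085,0.085,0.085,0.085,0.085,0.085,0.085,0.085]}}

```text
time: 2.1
tool_pos: [0.4345, -0.1887, 0.2312]
tcp_rot: [-2.221, -2.22, -0.004]
wrist_force: [-1.1, 0.3, 0.7]
width: 1.0
grip_force: 0.0
```

```bash
python3 - <<'E'
from h import *
c=wcal();im=vision.read_camera('wrist')[...,::-1];cv2.imwrite('pics/w1.png',im)
m=cv2.inRange(cv2.cvtColor(im,cv2.COLOR_BGR2HSV),(17,90,100),(32,255,255))
n,l,st,ce=cv2.connectedComponentsWithStats(m)
for i in range(1,n):
    if st[i,4]>800: print(st[i],ce[i],cast(c,ce[i],.085)[0])
print(read_state()['tool_pos'],read_state()['wrist_force'])
E
```

```text
[    0     0   382   384 83708] [135.93915755 179.87270034] [ 0.29127632 -0.17127852  0.085     ]
[ 264    0   72   73 4248] [299.47175141  34.89100753] [ 0.44630201 -0.04705274  0.085     ]
[  397     0   163   368 26761] [512.18754905 199.71447255] [ 0.65992929 -0.19097828  0.085     ]
[ 447    4   68   75 3955] [480.37648546  40.69835651] [ 0.60387305 -0.04794269  0.085     ]
[ 353  126   25   68 1088] [364.515625   159.56617647] [ 0.50780135 -0.1525817   0.085     ]
[ 252  169   63   61 3010] [282.59368771 199.16146179] [ 0.43151526 -0.19061725  0.085     ]
[  86  378   53   42 1505] [114.04651163 402.55614618] [ 0.21710231 -0.4555406   0.085     ]
[ 0.43345041 -0.19073186  0.23107681] [-0.70009618 -0.52031571  1.23909141]
```

View pics/w1.png

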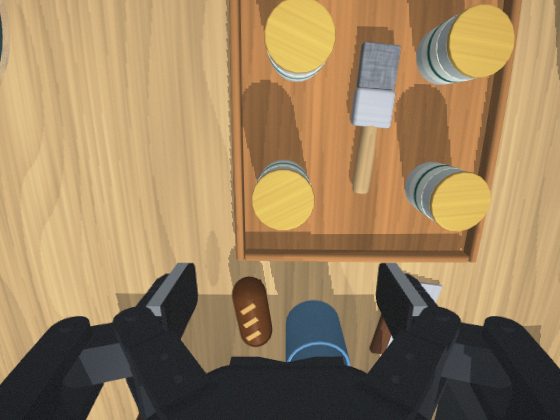

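The wrist view shows the four brass lids at (283,199), (300,35), (480,41) and (460,200) and the brush between them. The fingers are clear, and positions agree with the top view to about 2 mm. Next I lift the near-right tin.

Request:
{"fn": "jog_arm", "kwargs": {"turn": [[0,0,0],[0,0,0],[0,0,0],[0,0,0],[0,0,0],[0,0,0],[0,0,0],[0,0,0],[0,0,0],[0,0,0],[0,0,0],[0,0,0],[0,0,0],[0,0,0],[0,0,0],[0,0,0],[0,0,0]], "delta_pos": [[0,-0.001,0.035],[0,-0.001,0.035],[0,0,0.035],[0,0,0.035],[0,0,0.03],[0,0,0.015],[0,0,0],[0,0,0],[0,0,0],[0,0,0],[0,0,0],[0,0,-0.01],[0,0,-0.02],[0,0,-0.02],[0,0,0],[0,0,0],[0,0,0]], "gripper": [0.085,0.085,0.085,0.085,0.085,0.085,0.085,0.04,0.04,0.04,0.04,0.04,0.04,0.04,0.04,0.04,0.04], "grip_force": 50}}

```text
time: 3.57
tool_pos: [0.43, -0.1928, 0.0958]
tcp_rot: [-2.224, -2.218, 0.0]
wrist_force: [-0.1, 0.8, -5.4]
width: 0.693
grip_force: 56.1
```

Weight reads about 6 N, so this tin is full. It goes to the near slot in the box.

Request:
{"fn": "jog_arm", "kwargs": {"turn": [[0,0,0],[0,0,0],[0,0,0],[0,0,-0.05],[0,0,0],[0,0,0],[0,0,0],[0,0,0],[0,0,0],[0,0,0],[0,0,0],[0,0,0],[0,0,0],[0,0,0],[0,0,0],[0,0,0],[0,0,0],[0,0,0],[0,0,0],[0,0,0]], "delta_pos": [[0,0,-0.025],[0,0,-0.03],[0.015,0,-0.015],[0.03,0,0],[0.034,-0.003,0],[0.034,-0.003,0],[0.034,-0.003,0],[0.034,-0.003,0],[0.034,-0.003,0],[0.034,-0.003,0],[0.034,-0.003,0],[0.034,-0.003,0],[0.034,-0.003,0],[0.034,-0.003,0],[0.034,-0.003,0],[0.034,-0.003,0],[0.02,-0.003,0],[0,0,0],[0,0,0],[0,0,0]], "gripper": [0.04,0.04,0.04,0.04,0.04,0.04,0.04,0.04,0.04,0.04,0.04,0.04,0.04,0.04,0.04,0.04,0.04,0.04,0.04,0.04]}}

```text
time: 5.23
tool_pos: [0.3705, 0.2766, 0.1646]
tcp_rot: [-2.168, -2.274, 0.006]
wrist_force: [-0.4, -0.1, -5.4]
width: 0.696
grip_force: 57.6
```

Request:
{"fn": "jog_arm", "kwargs": {"turn": [[0,0,0],[0,0,0],[0,0,0],[0,0,0],[0,0,0],[0,0,0],[0,0,0],[0,0,0],[0,0,0]], "delta_pos": [[0.002,0.023,0],[0,0.02,0],[0,0,0],[0,0,0.025],[0,0,0.03],[0,0,0.03],[0,0,0.025],[0,0,0],[0,0,0]], "gripper": [0.04,0.04,0.04,0.04,0.04,0.04,0.04,0.04,0.04]}}

```text
time: 5.98
tool_pos: [0.4125, 0.2794, 0.0545]
tcp_rot: [-2.169, -2.27, 0.009]
wrist_force: [0.1, -0.4, -4.4]
width: 0.697
grip_force: 58.1
```

```bash
python3 - <<'E'
from h import *
print(read_state()['tool_pos'],read_state()['wrist_force'])
a=vision.read_camera('scene')[...,::-1]
cv2.imwrite('pics/s1.png',cv2.resize(a[130:330,330:530],(600,600),interpolation=cv2.INTER_CUBIC))
E
```

```text
[0.41254749 0.27936886 0.05448364] [ 0.10725434 -0.42378728 -4.40875314]
```

View pics/s1.png

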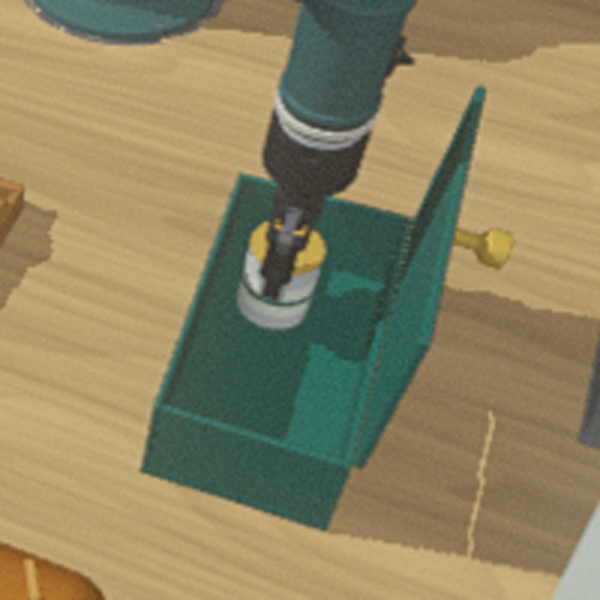

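The tin is inside the box in the scene view, near slot, clear of walls and lid. Next: release it and fetch the near-left tin.

Request:
{"fn": "jog_arm", "kwargs": {"turn": [[0,0,0],[0,0,0],[0,0,0],[0,0,0],[0,0,0],[0,0,0],[0,0,0],[0,0,0],[0,0,0]], "delta_pos": [[0,0,0.008],[0,0,0.005],[0,0,0],[0,0,0],[0,0,0],[0,0,0],[0,0,0],[0,0,-0.02],[0,0,-0.035]], "gripper": [0.04,0.04,0.04,0.085,0.085,0.085,0.085,0.085,0.085]}}

```text
time: 6.78
tool_pos: [0.4111, 0.2796, 0.0951]
tcp_rot: [-2.167, -2.271, 0.014]
wrist_force: [-0.6, 1.0, 0.0]
width: 0.996
grip_force: 0.0
```

Request:
{"fn": "jog_arm", "kwargs": {"turn": [[0,0,0],[0,0,0],[0,0,0],[0,0,0],[0,0,0],[0,0,0],[0,0,0],[0,0,0],[0,0,0],[0,0,0],[0,0,0],[0,0,0],[0,0,0],[0,0,0]], "delta_pos": [[0,0,-0.035],[0,0,-0.025],[-0.0328,0.0017,0],[-0.0328,0.0017,0],[-0.0328,0.0017,0],[-0.0328,0.0017,0],[-0.0328,0.0017,0],[-0.0328,0.0017,0],[-0.0328,0.0017,0],[-0.0328,0.0017,0],[-0.0328,0.0017,0],[-0.0328,0.0017,0],[0,0,0],[0,0,0]], "gripper": [0.085,0.085,0.085,0.085,0.085,0.085,0.085,0.085,0.085,0.085,0.085,0.085,0.085,0.085]}}

```text
time: 7.95
tool_pos: [0.4471, -0.0467, 0.1587]
tcp_rot: [2.173, 2.268, 0.001]
wrist_force: [0.0, 0.2, 0.7]
width: 0.995
grip_force: 0.0
```

Request:
{"fn": "jog_arm", "kwargs": {"turn": [[0,0,0],[0,0,0],[0,0,0],[0,0,0],[0,0,0],[0,0,0],[0,0,0],[0,0,0],[0,0,0],[0,0,0],[0,0,0],[0,0,0],[0,0,0],[0,0,0],[0,0,0]], "delta_pos": [[0,0,0.03],[0,0,0.035],[0,0,0.03],[0,0,0.017],[0,0,0],[0,0,0],[0,0,0],[0,0,0],[0,0,0],[0,0,-0.01],[0,0,-0.02],[0,0,-0.02],[0,0,0],[0,0,0],[0,0,0]], "gripper": [0.085,0.085,0.085,0.085,0.085,0.04,0.04,0.04,0.04,0.04,0.04,0.04,0.04,0.04,0.04]}}

```text
time: 9.2
tool_pos: [0.4462, -0.0452, 0.0957]
tcp_rot: [-2.168, -2.273, 0.001]
wrist_force: [-0.4, -0.5, -6.9]
width: 0.693
grip_force: 56.8
```

Also full (about 7 N). It goes to the far slot.

Request:
{"fn": "jog_arm", "kwargs": {"turn": [[0,0,0],[0,0,0],[0,0,0],[0,0,0],[0,0,0],[0,0,0],[0,0,0],[0,0,0],[0,0,0],[0,0,0],[0,0,0],[0,0,0],[0,0,0],[0,0,0],[0,0,0],[0,0,0]], "delta_pos": [[0,0,-0.025],[0,0,-0.03],[0,0,-0.015],[0.0298,0.0098,0],[0.0298,0.0098,0],[0.0298,0.0098,0],[0.0298,0.0098,0],[0.0298,0.0098,0],[0.0298,0.0098,0],[0.0298,0.0098,0],[0.0298,0.0098,0],[0.0298,0.0098,0],[0.0298,0.0098,0],[0.0298,0.0098,0],[0,0,0],[0,0,0]], "gripper": [0.04,0.04,0.04,0.04,0.04,0.04,0.04,0.04,0.04,0.04,0.04,0.04,0.04,0.04,0.04,0.04]}}

```text
time: 10.53
tool_pos: [0.5381, 0.2883, 0.1636]
tcp_rot: [-2.165, -2.275, 0.006]
wrist_force: [-0.2, -0.9, -7.0]
width: 0.696
grip_force: 58.7
```

Request:
{"fn": "jog_arm", "kwargs": {"turn": [[0,0,0],[0,0,0],[0,0,0],[0,0,0],[0,0,0],[0,0,0],[0,0,0],[0,0,0],[0,0,0],[0,0,0],[0,0,0],[0,0,0],[0,0,0],[0,0,0],[0,0,0]], "delta_pos": [[0,0,0.025],[0,0,0.03],[0,0,0.03],[0,0,0.02],[0,0,0.01],[0,0,0.007],[0,0,0],[0,0,0],[0,0,0],[0,0,0],[0,0,0],[0,0,-0.02],[0,0,-0.035],[0,0,-0.035],[0,0,-0.028]], "gripper": [0.04,0.04,0.04,0.04,0.04,0.04,0.04,0.085,0.085,0.085,0.085,0.085,0.085,0.085,0.085]}}

```text
time: 11.78
tool_pos: [0.54, 0.2876, 0.1652]
tcp_rot: [2.168, 2.272, 0.004]
wrist_force: [0.9, 0.6, 0.0]
width: 0.996
grip_force: 0.0
```

Request:
{"fn": "jog_arm", "kwargs": {"turn": [[0,0,0],[0,0,0],[0,0,0],[0,0,0],[0,0,0],[0,0,0],[0,0,0],[0,0,0],[0,0,0],[0,0,0],[0,0,0],[0,0,0]], "delta_pos": [[-0.034,0.005,0],[-0.034,0.005,0],[-0.034,0.005,0],[-0.034,0.005,0],[-0.034,0.005,0],[-0.034,0.005,0],[-0.034,0.005,0],[-0.034,0.005,0],[-0.034,0.005,0],[-0.034,0.005,0],[0,0,0],[0,0,0]], "gripper": [0.085,0.085,0.085,0.085,0.085,0.085,0.085,0.085,0.085,0.085,0.085,0.085]}}

```text
time: 12.78
tool_pos: [0.6057, -0.052, 0.1628]
tcp_rot: [2.172, 2.269, 0.001]
wrist_force: [0.3, 0.6, 0.6]
width: 0.999
grip_force: 0.0
```

Request:
{"fn": "jog_arm", "kwargs": {"turn": [[0,0,0],[0,0,0],[0,0,0],[0,0,0],[0,0,0],[0,0,0],[0,0,0],[0,0,0],[0,0,0],[0,0,0],[0,0,0],[0,0,0],[0,0,0],[0,0,0]], "delta_pos": [[0.004,-0.001,0.03],[0,0,0.035],[0,0,0.03],[0,0,0.022],[0,0,0],[0,0,0],[0,0,0],[0,0,0],[0,0,0],[0,0,-0.01],[0,0,-0.02],[0,0,0],[0,0,0],[0,0,0]], "gripper": [0.085,0.085,0.085,0.085,0.085,0.04,0.04,0.04,0.04,0.04,0.04,0.04,0.04,0.04]}}

```text
time: 13.95
tool_pos: [0.6042, -0.0462, 0.0758]
tcp_rot: [2.168, 2.272, 0.001]
wrist_force: [-0.8, -0.6, -1.8]
width: 0.697
grip_force: 54.1
```

Reads about 1–2 N, so this one is empty. I'll set it back and weigh the last tin.

Request:
{"fn": "jog_arm", "kwargs": {"turn": [[0,0,0],[0,0,0],[0,0,0],[0,0,0],[0,0,0],[0,0,0],[0,0,0],[0,0,0],[0,0,0],[0,0,0],[0,0,0],[0,0,0],[0,0,0],[0,0,0],[0,0,0],[0,0,0],[0,0,0]], "delta_pos": [[0,0,0.015],[0,0,0.01],[0,0,0.004],[0,0,0],[0,0,0],[0,0,0],[0,0,0],[0,0,0],[0,0,-0.02],[0,0,-0.03],[0,0,-0.03],[-0.03,-0.0013,0],[-0.03,-0.0013,0],[-0.03,-0.0013,0],[-0.03,-0.0013,0],[-0.028,-0.0013,0],[0,0,0]], "gripper": [0.04,0.04,0.04,0.04,0.085,0.085,0.085,0.085,0.085,0.085,0.085,0.085,0.085,0.085,0.085,0.085,0.085]}}

```text
time: 15.37
tool_pos: [0.6043, -0.1991, 0.1262]
tcp_rot: [2.171, 2.268, -0.002]
wrist_force: [0.7, 0.5, -0.6]
width: 0.996
grip_force: 0.0
```

Request:
{"fn": "jog_arm", "kwargs": {"turn": [[0,0,0],[0,0,0],[0,0,0],[0,0,0],[0,0,0],[0,0,0],[0,0,0],[0,0,0],[0,0,0],[0,0,0],[0,0,0],[0,0,0],[0,0,0]], "delta_pos": [[0,0,0.03],[0,0,0.03],[0,0,0.02],[0,0,0],[0,0,0],[0,0,0],[0,0,0],[0,0,0],[0,0,-0.01],[0,0,-0.02],[0,0,0],[0,0,0],[0,0,0]], "gripper": [0.085,0.085,0.085,0.085,0.04,0.04,0.04,0.04,0.04,0.04,0.04,0.04,0.04]}}

```text
time: 16.45
tool_pos: [0.6046, -0.1943, 0.0768]
tcp_rot: [2.168, 2.272, 0.001]
wrist_force: [0.1, 0.1, -1.4]
width: 0.7
grip_force: 54.2
```

Also empty. I'll set it down, rise clear, and look again.

Request:
{"fn": "jog_arm", "kwargs": {"turn": [[0,0,0],[0,0,0],[0,0,0],[0,0,0],[0,0,0],[0,0,0],[0,0,0],[0,0,0],[0,0,0],[0,0,0],[0,0,0],[0,0,0],[0,0,0],[0,0,0],[0,0,0],[0,0,0]], "delta_pos": [[0,0,0.015],[0,0,0.01],[0,0,0.005],[0,0,0],[0,0,0],[0,0,0],[0,0,0],[0,0,0],[0,0,-0.02],[0,0,-0.035],[0,0,-0.035],[0,0,-0.035],[0,0,-0.035],[0,0,-0.035],[0,0,-0.035],[0,0,-0.02]], "gripper": [0.04,0.04,0.04,0.04,0.085,0.085,0.085,0.085,0.085,0.085,0.085,0.0,0.0,0.0,0.0,0.0]}}

```text
time: 17.78
tool_pos: [0.6057, -0.1947, 0.301]
tcp_rot: [2.165, 2.269, 0.004]
wrist_force: [0.5, 0.2, 0.0]
width: 0.294
grip_force: 0.0
```

```bash
python3 - <<'E'
from h import *
print(read_state()['tool_pos'])
a=vision.read_camera('top')[...,::-1];b=vision.read_camera('scene')[...,::-1]
o=np.hstack([cv2.resize(a[150:330,0:220],(400,327)),cv2.resize(b[150:330,340:560],(400,327))]);cv2.imwrite('pics/m.png',o)
E
```

```text
[ 0.60565559 -0.19467543  0.30101464]
```

View pics/m.png

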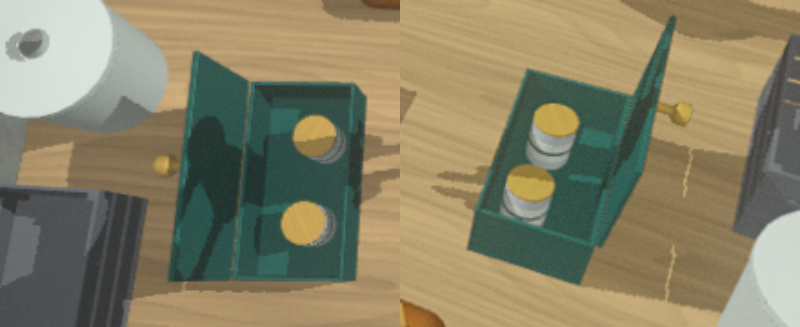

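Both tins stand upright in the box, one behind the other. The lid leans back a little, the knob is at mid-length, the pot is beyond, and the dark crate is nearer on the left. I need the clearance behind the lid.

```bash
python3 - <<'E'
from h import *
c=vision.calibration('top')
for n,p in(('pot right',(91,187)),('pot low',(75,212)),('crate corner',(80,258)),('crate br',(62,372))):
    print(n,[cast(c,[p],z)[0,:2].round(3).tolist() for z in(0,.05,.1,.2)])
s=vision.calibration('scene')
# triangulate knob end: top (89,240.5), scene (495,212)
for z in(.18,.2,.22,.24): print(z,cast(c,[(88,240.5)],z)[0,:2].round(3),cast(s,[(496,212)],z)[0,:2].round(3))
# lid top corners: scene far corner crop1 (481,90)->(330+160.3,130+30); 
for z in(.22,.23,.24,.25): print(z,cast(c,[(94,304.5),(108,178.7)],z)[:,:2].round(3).tolist(),cast(s,[(490.3,160)],z)[0,:2].round(3))
E
```

```text
pot right [[0.645, 0.551], [0.633, 0.526], [0.621, 0.5], [0.596, 0.449]]
pot low [[0.57, 0.584], [0.561, 0.557], [0.552, 0.53], [0.534, 0.476]]
crate corner [[0.443, 0.549], [0.44, 0.523], [0.436, 0.498], [0.43, 0.446]]
crate br [[0.147, 0.545], [0.157, 0.52], [0.167, 0.494], [0.187, 0.444]]
0.18 [0.473 0.445] [0.44  0.431]
0.2 [0.47  0.435] [0.461 0.429]
0.22 [0.468 0.425] [0.483 0.427]
0.24 [0.466 0.415] [0.505 0.425]
0.22 [[0.331, 0.389], [0.613, 0.403]] [0.316 0.385]
0.23 [[0.332, 0.385], [0.611, 0.398]] [0.329 0.385]
0.24 [[0.332, 0.38], [0.608, 0.393]] [0.342 0.384]
0.25 [[0.333, 0.375], [0.605, 0.388]] [0.355 0.384]
```

Request:
{"fn": "jog_arm", "kwargs": {"turn": [[0,0,0],[0,0,0],[0,0,0],[0,0,0],[0,0,0],[0,0,0],[0,0,0],[0,0,0],[0,0,0],[0,0,0],[0,0,0],[0,0,0],[0,0,0],[0,0,0],[0,0,0],[0,0,0],[0,0,0],[0,0,0],[0,0,0],[0,0,0]], "delta_pos": [[0.0347,-0.0028,0],[0.0347,-0.0028,0],[0.0347,-0.0028,0],[0.0347,-0.0028,0],[0.0347,-0.0028,0],[0.0347,-0.0028,0],[0.0347,-0.0028,0],[0.0347,-0.0028,0],[0.0347,-0.0028,0],[0.0347,-0.0028,0],[0.0347,-0.0028,0],[0.0347,-0.0028,0],[0.0347,-0.0028,0],[0.0347,-0.0028,0],[0.0347,-0.0028,0],[0.0347,-0.0028,0],[0.0347,-0.0028,0],[0.0347,-0.0028,0],[0,0,0],[0,0,0]], "gripper": [0,0,0,0,0,0,0,0,0,0,0,0,0,0,0,0,0,0,0,0]}}

```text
time: 19.55
tool_pos: [0.5233, 0.4287, 0.2935]
tcp_rot: [-2.165, -2.276, 0.006]
wrist_force: [0.3, 0.1, -0.3]
width: 0.001
grip_force: 0.0
```

Request:
{"fn": "jog_arm", "kwargs": {"turn": [[0,0,0],[0,0,0],[0,0,0],[0,0,0],[0,0,0],[0,0,0],[0,0,0],[0,0,0],[0,0,0],[0,0,0],[0,0,0],[0,0,0],[0,0,0]], "delta_pos": [[0,0,0.03],[0,0,0.03],[0,0,0.028],[0,0,0],[-0.01,0,0.002],[-0.01,0,0.002],[-0.0175,0,-0.0008],[-0.0175,0,-0.0008],[-0.0165,0,0.004],[-0.0165,0,0.004],[-0.0145,0,0.009],[-0.0145,0,0.0095],[0,0,0]], "gripper": [0,0,0,0,0,0,0,0,0,0,0,0,0]}}

```text
time: 20.63
tool_pos: [0.5289, 0.3061, 0.1765]
tcp_rot: [-2.171, -2.27, 0.008]
wrist_force: [-0.3, -0.4, -0.3]
width: 0.001
grip_force: 0.0
```

```bash
python3 - <<'E'
from h import *
print(read_state()['tool_pos'])
b=vision.read_camera('scene')[...,::-1]
cv2.imwrite('pics/m2.png',cv2.resize(b[130:330,340:540],(500,500)))
E
```

```text
[0.52888281 0.30613379 0.17645674]
```

View pics/m2.png

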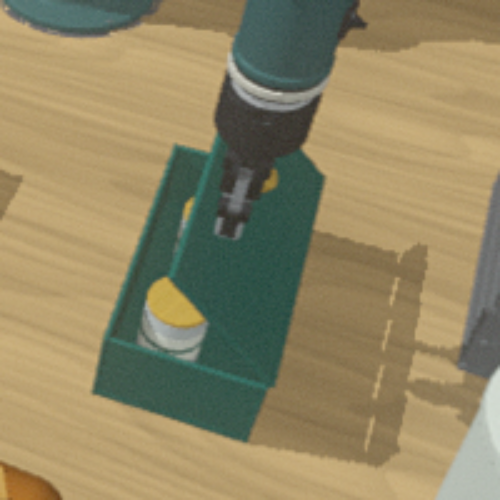

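The lid is about half shut, with the fingers on its outer face beside the knob. Continuing the arc.

Request:
{"fn": "jog_arm", "kwargs": {"turn": [[0,0,0],[0,0,0],[0,0,0],[0,0,0],[0,0,0],[0,0,0],[0,0,0],[0,0,0],[0,0,0]], "delta_pos": [[-0.01,0,0.012],[-0.01,0,0.013],[-0.006,0,0.013],[-0.005,0,0.013],[-0.003,0,0.013],[-0.002,0,0.01],[0,0,0.005],[0,0,0.002],[0,0,0]], "gripper": [0,0,0,0,0,0,0,0,0]}}

```text
time: 21.43
tool_pos: [0.5313, 0.2745, 0.0975]
tcp_rot: [-2.168, -2.273, 0.002]
wrist_force: [0.4, -0.5, 0.5]
width: 0.0
grip_force: 0.0
```

Pressing a little more until the force shows contact with the shut lid.

Request:
{"fn": "jog_arm", "kwargs": {"turn": [[0,0,0],[0,0,0],[0,0,0],[0,0,0]], "delta_pos": [[0,0,0.002],[0,0,0.002],[0,0,0.001],[0,0,0]], "gripper": [0,0,0,0]}}

```text
time: 21.77
tool_pos: [0.5326, 0.2752, 0.0964]
tcp_rot: [2.168, 2.273, 0.003]
wrist_force: [-5.1, -2.1, 12.2]
width: 0.002
grip_force: 6.1
```

At 12 N with the tip at z = 0.0964, which matches the shut lid's top (0.0965). Retreating to look.

Request:
{"fn": "jog_arm", "kwargs": {"turn": [[0,0,0],[0,0,0],[0,0,0],[0,0,0],[0,0,0],[0,0,0],[0,0,0],[0,0,0],[0,0,0],[0,0,0],[0,0,0],[0,0,0],[0,0,0],[0,0,0]], "delta_pos": [[0,0,-0.01],[0,0,-0.03],[0,0,-0.03],[0,0,-0.03],[0,0,-0.03],[0,0,-0.03],[-0.03,0,-0.02],[-0.035,0,0],[-0.035,0,0],[-0.035,0,0],[-0.035,0,0],[-0.03,0,0],[0,0,0],[0,0,0]], "gripper": [0,0,0,0,0,0,0,0,0,0,0,0,0,0]}}

```text
time: 22.93
tool_pos: [0.5417, 0.0735, 0.2743]
tcp_rot: [2.172, 2.269, 0.002]
wrist_force: [0.2, 0.4, -0.6]
width: 0.0
grip_force: 0.0
```

```bash
python3 - <<'E'
from h import *
print(read_state()['tool_pos'])
b=vision.read_camera('scene')[...,::-1]
cv2.imwrite('pics/m3.png',b)
E
```

```text
[0.54165192 0.0735478  0.2742528 ]
```

View pics/m3.png

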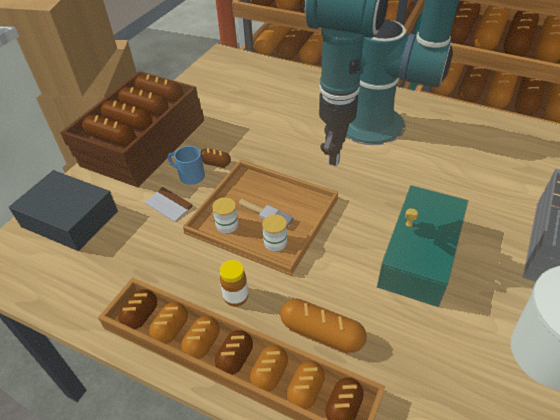

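The lid is flat shut with its knob at (411,216). The two empty tins stand in the tray at (225,215) and (275,233), and nothing else has moved. Handing in.

```bash
python3 -c "
from h import *
print(ticket.finish_job())"
```

```text
the job is handed in; nothing more can be done
None
```

I handed the job in at about 23 s: the two full tins stand in the shut seed box, the two empty ones stand in the wooden tray, and the last picture showed nothing else moved; the hand-in returned no verdict.

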